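Tighten the cover of the leak-test pot crosswise

TASK

The clear cover of the leak-test pot lies loose on its seal ring: tighten its four brass hand nuts clockwise, a third to half a turn each, working crosswise between opposite nuts and not round the edge, so that the cover goes down evenly. Stop by feel: in the end every nut shall be properly snug and the cover fully home on its spacers all round, but no nut may ever be overtightened, or the cover cracks. Let go, and leave the things standing beside the pot where they are.

Things in the scene. Friction and masses are not known exactly. Their poses are not given: they have to be found in the camera images.
- chamber: leak-test pot: square aluminium block 120 x 120 x 46 mm, blue band round its foot, fixed to the bench, small gauge on its far face, hose barb on its left; origin at the centre of its underside, z up. Four steel studs stand 46 mm in x and y from the middle. A thick red seal ring lies on its top; round each stud lies a steel spacer ring, the cover's hard stop; the four are equally high, 4.0 to 5.6 mm from set to set
- cover: clear glass cover 120 x 120 x 12 mm floating on the soft red seal ring (2.5 N per mm in all), 2 to 4 mm above the four steel spacers; origin at the centre of its underside, z up. It rocks by up to 2 degrees when one corner is drawn down, and lies level again when the opposite corner follows. Fully home it rests hard on all four spacers
- nut_1: round knurled brass hand nut, far left (its +x, +y corner) of the pot seen from the robot, opposite nut_3; origin at the centre of its underside, z is its axis; grip 40 mm in diameter from 5 to 26 mm above the origin; 28 mm high; a stud end stands out of its top by 4 to 12 mm. Steep thread: it goes down 12 mm per turn (1.9 mm per rad). It starts 0.2 to 1.4 mm above the cover
- nut_1_turn (a joint): turn of nut_1 (rad), growing clockwise seen from above (tightening). Starts at -0.3 to 0.3; snug at 1.8 to 2.9, unknown beforehand, alike for all four within 0.2. Drags with 0.12 Nm; once the cover sits on its spacer this climbs in 0.4 rad to 0.8 Nm, where the glass cracks; 0.35 to 0.6 Nm (while turning; less at rest) is snug. Fingers gripping with 14 N slip round at about 0.5 Nm. Stays where left
- nut_2: round knurled brass hand nut, far right (+x, -y) of the pot seen from the robot, opposite nut_4; origin at the centre of its underside, z is its axis; grip 40 mm in diameter from 5 to 26 mm above the origin; 28 mm high; a stud end stands out of its top by 4 to 12 mm. Steep thread: it goes down 12 mm per turn (1.9 mm per rad). It starts 0.2 to 1.4 mm above the cover
- nut_2_turn (a joint): turn of nut_2 (rad), growing clockwise seen from above (tightening). Starts at -0.3 to 0.3; snug at 1.8 to 2.9, unknown beforehand, alike for all four within 0.2. Drags with 0.12 Nm; once the cover sits on its spacer this climbs in 0.4 rad to 0.8 Nm, where the glass cracks; 0.35 to 0.6 Nm (while turning; less at rest) is snug. Fingers gripping with 14 N slip round at about 0.5 Nm. Stays where left
- nut_3: round knurled brass hand nut, near right (-x, -y) of the pot seen from the robot, opposite nut_1; origin at the centre of its underside, z is its axis; grip 40 mm in diameter from 5 to 26 mm above the origin; 28 mm high; a stud end stands out of its top by 4 to 12 mm. Steep thread: it goes down 12 mm per turn (1.9 mm per rad). It starts 0.2 to 1.4 mm above the cover
- nut_3_turn (a joint): turn of nut_3 (rad), growing clockwise seen from above (tightening). Starts at -0.3 to 0.3; snug at 1.8 to 2.9, unknown beforehand, alike for all four within 0.2. Drags with 0.12 Nm; once the cover sits on its spacer this climbs in 0.4 rad to 0.8 Nm, where the glass cracks; 0.35 to 0.6 Nm (while turning; less at rest) is snug. Fingers gripping with 14 N slip round at about 0.5 Nm. Stays where left
- nut_4: round knurled brass hand nut, near left (-x, +y) of the pot seen from the robot, opposite nut_2; origin at the centre of its underside, z is its axis; grip 40 mm in diameter from 5 to 26 mm above the origin; 28 mm high; a stud end stands out of its top by 4 to 12 mm. Steep thread: it goes down 12 mm per turn (1.9 mm per rad). It starts 0.2 to 1.4 mm above the cover
- nut_4_turn (a joint): turn of nut_4 (rad), growing clockwise seen from above (tightening). Starts at -0.3 to 0.3; snug at 1.8 to 2.9, unknown beforehand, alike for all four within 0.2. Drags with 0.12 Nm; once the cover sits on its spacer this climbs in 0.4 rad to 0.8 Nm, where the glass cracks; 0.35 to 0.6 Nm (while turning; less at rest) is snug. Fingers gripping with 14 N slip round at about 0.5 Nm. Stays where left
- oil_can: brass oil can 55 x 55 x 120 mm standing to the right of the pot; origin at the centre of its underside; leave it alone
- ink_tin: round tin with green lid, 64 mm across and 26 mm high, beyond the oil can; origin at the centre of its underside; leave it alone
- marker_red: red and white marker pen 138 x 20 x 18 mm lying to the left of the pot; origin below its middle; leave it alone

How it is judged:
By the outcome, as a careful person would: the job done as asked, in the order asked, and still so for the second after the job is handed in, with the robot touching nothing.
It also fails if it takes over 72 s, if anything falls off the work surface, if the arm or the gripper's body presses on something with over 40 N, if the wrist force passes 120 N, or if a joint passes its speed limit or range.

ROBOT

A 6-joint arm with a two-finger parallel gripper is mounted at the origin on a cart in front of the work surface, level with it; the furniture and walls round the work are solid. World frame = base frame: x ahead of the robot, y to its left, z up, the work surface at z = 0. Lengths are in m, angles in rad, forces in N, time in s.
With the tool pointing down it reaches from about 0.225 to 0.875 m from the base axis. Payload 3.4 kg.
Tool frame: the origin (TCP) lies midway between the tips of the shut fingers; the grasp point (between the pads) lies 19 mm behind it; z points along the fingers, y is the line along which they close (so a half turn about z gives the same grasp; the last joint's range is limited). The gripper opens to 85 mm and grips with 20 to 120 N. Pads are 22 mm wide; open, the fingers measure 114 mm over their backs; the gripper's body (76 mm by 85 mm) begins 54 mm behind the grasp point. The pads swing forward as they close: fully open they stand 13 mm farther back than shut.
Start: joints at [-1.406, 0.276, 1.505, -0, 1.361, -0.121], TCP at [0.162, -0.552, 0.231] pointing down, gripper open.
Joint ranges: [-2.89, 2.89], [-0.75, 2.08], [0.22, 2.7], [-1.18, 4.32], [0.11, 2.71], [-2.7, 2.7]. Speed limits (rad/s): [2.57, 2.57, 3.14, 3.14, 3.14, 3.14].

INTERFACE

Orientations are given as a unit quaternion [w, x, y, z].
In Python, from rig import * gives the robot as it stands.
- The arm moves only by the tool apply_moves, never from a script. Its argument "steps" is one flat list of numbers, 4 for each row, row after row: the shift along the world's x, y, z in cm, then the turn about the world's z in degrees. A call has 1 to 8 rows; each row is the pose to reach, as a shift and turn from the pose commanded when the call began; what a row does not reach only later rows make up. A row lasts 1/12 s, in which the tool goes at most 41.7 mm and 7.16 degrees, less where a joint would pass 70% of its speed; a pose out of reach is approached as far as the arm can. A call with a gripper value outside its range is refused whole. "jaw" is the closure in counts, from 0 (fully open) to 255 (shut), set as the call begins (left out, the last holds). The fingers move at their own pace and stop on an object; "newtons" is the grip in N (left out, the last holds). Time passes only in rows, so rows that repeat a pose let the fingers close. It gives the time, the measured TCP pose, the force, the opening and the grip force at its end, in the units of the state.
- get_state(): the state, without advancing time (a new reading comes with each control period).
- get_image(name): name is "scene" or "side" or "wrist"; returns the picture (420x560x3 uint8, red, green, blue); there is no depth.
- calibration(name): a dict with "fx", "fy", "cx", "cy" (pixels), "k1" (the pictures are not rectified: a ray, as slopes to the right and down, at radius r is drawn at 1 + k1 r^2 times it, then the intrinsics apply), "xyz" and "rotation" of the camera in the world. Camera axes: x right, y up, looking along -z (the intrinsics and any distortion apply to the point x, -y, -z); pixel columns grow to the right and rows downward; lengths in m; the calibration is good to about 2 mm. A picture is of the moment at which its call begins: read the wrist's pose just before it. calibration takes no time and is no camera call; for the wrist camera it gives the pose at the moment of the call.
- sign_off(): hands the job in; it is judged then, once.
The state is a dict: "clock": time; "qpos": joint angles; "qd": joint speeds; "effort": joint torques, N m; "position": TCP position; "ee_rot": TCP orientation; "contact_force": force on the tool from outside, world axes, zero at the start; "moment": the same for the moment, N m; "width": finger opening in m; "gripper_force": force on a finger pad.
Only numpy, scipy, OpenCV 4.12 (cv2) and the standard library are available. Lean on these libraries where they do the work, as an engineer would, in place of code of your own. Each camera call takes 0.05 s, during which the arm holds its last target. There are 200 camera calls.

## Working session

There is one attempt and no reset: what is moved stays moved. The work goes in short steps, Python scripts to look and compute and a tool call to move; the robot and the scene stay as the last step left them, time stands still between calls to the robot, and variables do not carry over. Pictures are saved under pics/ and viewed, at most 10 in all, crops included, and the job is handed in when it is done.

Besides the shell and the picture viewer there is one more tool, called after ">>>" as name(argument=value, ...), one argument or row to a line, values as JSON. apply_moves: Moves the arm, as the interface text tells. Its arguments: {"type":"object","properties":{"steps":{"type":"array","items":{"type":"number"}},"jaw":{"type":"number"},"newtons":{"type":"number"}},"required":["steps"]}

```bash
ls; mkdir -p pics; python3 - <<'E'
from rig import *
import cv2
print(get_state())
for n in("scene","side"):
    print(n,calibration(n)); cv2.imwrite(f"pics/{n}0.png",get_image(n)[:,:,::-1])
E
```

```text
pics
{'clock': 0.0, 'qpos': array([-1.40596951e+00,  2.76583294e-01,  1.50616039e+00,  4.43772188e-07,
        1.36069636e+00, -1.20978078e-01]), 'qd': array([-6.45046735e-04,  8.68431294e-05,  9.01771259e-04, -5.73128951e-04,
        1.60093993e-03, -8.14373370e-05]), 'effort': array([ 8.37161024e-04, -4.16772616e+01, -2.45802838e+01, -1.06992593e-04,
        1.10212073e-02, -4.79431790e-06]), 'position': array([ 0.16202706, -0.55113416,  0.23043553]), 'ee_rot': array([-9.23475400e-04,  9.89806394e-01,  1.42416467e-01, -2.00328453e-05]), 'contact_force': array([-0.57121414,  0.93526   , -0.13657849]), 'moment': array([ 0.04004546, -0.05210782,  0.03787948]), 'gripper_force': 0.0, 'width': 0.08548314303008277}
scene {'fx': 411.78089676633573, 'fy': 411.78089676633573, 'cx': 276.80767076766386, 'cy': 202.558613861313, 'k1': -0.05996875927133732, 'xyz': array([0.10824585, 0.58502142, 0.45262414]), 'rotation': array([-0.28869963, -0.17733973,  0.49539104,  0.79986927])}
side {'fx': 399.27557932409223, 'fy': 399.27557932409223, 'cx': 275.54959965053916, 'cy': 210.11652527376302, 'k1': -0.004759241958506199, 'xyz': array([0.53118805, 0.64621878, 0.62724286]), 'rotation': array([-0.0438744 , -0.02351982,  0.42255405,  0.90496957])}
```

View pics/scene0.png

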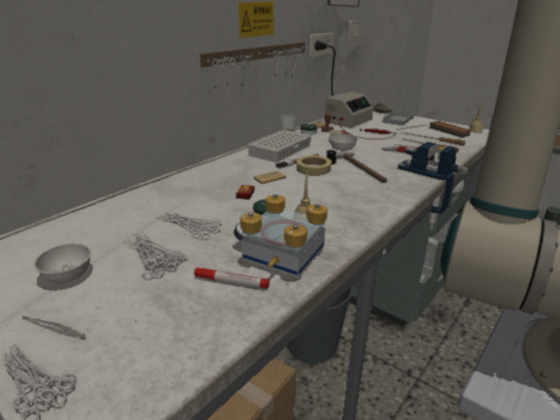

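View pics/side0.png

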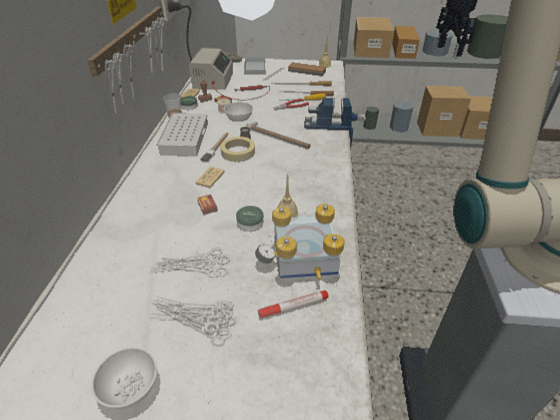

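The side view shows nut_1 near (287,246), nut_4 at (334,243), nut_2 at (282,215) and nut_3 at (325,212). The oil can stands behind nut_2. I'll enlarge this area.

```bash
python3 - <<'E'
import cv2,numpy as np
a=cv2.imread("pics/side0.png")[195:285,255:350]; b=cv2.imread("pics/scene0.png")[185:275,230:330]
f=lambda i:cv2.resize(i,(400,i.shape[0]*400//i.shape[1]),interpolation=cv2.INTER_CUBIC)
a,b=f(a),f(b); h=min(len(a),len(b)); cv2.imwrite("pics/c0.png",np.hstack([a[:h],b[:h]]))
E
```

```text
(no output)
```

View pics/c0.png

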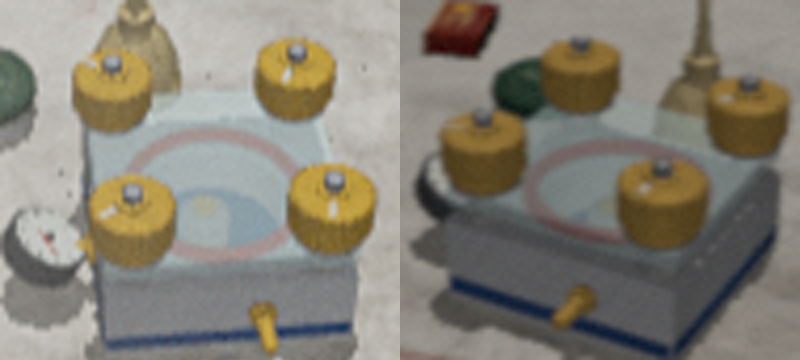

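```bash
cat > h.py <<'E'
from rig import *
import numpy as np, cv2
from scipy.spatial.transform import Rotation as R
from scipy.optimize import least_squares
def rot(q): return R.from_quat(np.r_[q[1:],q[0]])
def proj(c,P):
    p=rot(c['rotation']).inv().apply(np.atleast_2d(P)-c['xyz']); s=np.c_[p[:,0],-p[:,1]]/-p[:,2:]
    s=s*(1+c['k1']*(s**2).sum(1,keepdims=True)); return s*[c['fx'],c['fy']]+[c['cx'],c['cy']]
def corners(x,y,yaw,z):
    l=np.array([[1,1],[1,-1],[-1,-1],[-1,1]])*.046
    c,s=np.cos(yaw),np.sin(yaw); return np.c_[l@np.array([[c,s],[-s,c]])+[x,y],np.full(4,z)]
E
python3 - <<'E'
from h import *
cs,cc=calibration("side"),calibration("scene")
a=np.array([[132,200],[112,73],[294,68],[333,196]])/(400/95)+[255,195]
b=np.array([[484,128],[580,53],[748,95],[662,175]])/4+[230,185]
f=lambda p:np.r_[(proj(cs,corners(*p))-a).ravel(),(proj(cc,corners(*p))-b).ravel()]
r=least_squares(f,[.5,0,0,.095]); print(r.x,np.round(r.fun,1)); print(corners(*r.x).round(4))
c=calibration("wrist");print(c)
s=get_state();print(rot(s['ee_rot']).as_matrix().round(3))
E
```

```text
[ 0.50589101 -0.26773184  0.09886466 -0.09048613] [ 15.5 -33.3  18.7 -22.8   6.3 -21.8   0.6 -32.4  -6.5  19.2 -15.8  23.4
 -25.2  22.5 -16.8  18.4]
[[ 0.5471 -0.2174 -0.0905]
 [ 0.5562 -0.309  -0.0905]
 [ 0.4647 -0.318  -0.0905]
 [ 0.4556 -0.2265 -0.0905]]
{'fx': 333.35763353978376, 'fy': 333.35763353978376, 'cx': 277.95499850008247, 'cy': 205.99325571606124, 'k1': -0.06528081097095485, 'xyz': array([ 0.23040373, -0.53056584,  0.37317369]), 'rotation': array([ 0.79217434, -0.11499847,  0.08688848, -0.59303083])}
[[ 0.959  0.282 -0.   ]
 [ 0.282 -0.959  0.002]
 [ 0.    -0.002 -1.   ]]
```

```bash
python3 - <<'E'
from h import *
cs,cc=calibration("side"),calibration("scene")
for c in(cs,cc): print(rot(c['rotation']).as_matrix().round(2))
a=np.array([[132,200],[112,73],[294,68],[333,196]])/(400/95)+[255,195]
b=np.array([[484,128],[580,53],[748,95],[662,175]])/4+[230,185]
f=lambda p:np.r_[(proj(cs,corners(*p))-a).ravel(),(proj(cc,corners(*p))-b).ravel()]
for sl in (slice(0,8),slice(8,16)):
  for y0 in(0,.2,-.2):
    r=least_squares(lambda p:f(p)[sl],[.5,y0,0,.095]); print(r.x,np.round(r.fun,1))
E
```

```text
[[-1.    0.06 -0.08]
 [-0.1  -0.64  0.76]
 [-0.01  0.77  0.64]]
[[-0.77  0.29 -0.57]
 [-0.64 -0.34  0.69]
 [ 0.    0.89  0.45]]
[0.53093067 0.04582983 0.17264207 0.08458317] [-0.2  1.   0.4  0.4  0.6 -0.7 -0.7 -0.7]
[0.53093067 0.04582983 0.17264207 0.08458317] [-0.2  1.   0.4  0.4  0.6 -0.7 -0.7 -0.7]
[0.53093067 0.04582983 0.17264207 0.08458317] [-0.2  1.   0.4  0.4  0.6 -0.7 -0.7 -0.7]
[ 0.39327238 -0.08591296  0.00963284  0.08308156] [ 0.5 -2.8 -1.2 -0.3 -0.5  2.3  1.   0.8]
[ 0.39327238 -0.08591297  0.00963284  0.08308156] [ 0.5 -2.8 -1.2 -0.3 -0.5  2.3  1.   0.8]
[ 0.39327238 -0.08591297  0.00963285  0.08308156] [ 0.5 -2.8 -1.2 -0.3 -0.5  2.3  1.   0.8]
```

```bash
python3 - <<'E'
from h import *
cs,cc=calibration("side"),calibration("scene")
a=np.array([[132,200],[112,73],[294,68],[333,196]])/(400/95)+[255,195]
b=np.array([[84,128],[180,53],[348,95],[262,175]])/4+[230,185]
f=lambda p:np.r_[(proj(cs,corners(*p))-a).ravel(),(proj(cc,corners(*p))-b).ravel()]
r=least_squares(f,[.5,0,0,.095]); print(r.x,np.round(r.fun,1)); print(corners(*r.x).round(4))
# fingers clear of wrist cam info
s=get_state(); print(rot(s['ee_rot']).apply([[1,0,0],[0,1,0]]).round(3))
c=calibration('wrist');print(rot(s['ee_rot']).inv().apply(c['xyz']-s['position']))
E
```

```text
[0.53081668 0.05103351 0.17956858 0.0911207 ] [-0.2  0.6  0.1 -0.3  0.7 -1.6 -0.2 -1.4 -0.7  0.5  0.   0.2 -0.1  0.1
 -0.5  1.3]
[[ 0.5679  0.1045  0.0911]
 [ 0.5843  0.014   0.0911]
 [ 0.4938 -0.0024  0.0911]
 [ 0.4773  0.0881  0.0911]]
[[ 0.959  0.282  0.   ]
 [ 0.282 -0.959 -0.002]]
[ 0.07145082 -0.00076144 -0.14261726]
```

>>> apply_moves(
  steps=[12.3, 20.1, 0, 28, 12.3, 20.1, 0, 28, 12.3, 20.1, 0, 28, 12.3, 20.1, 0, 28, 12.3, 20.1, 0, 28, 12.3, 20.1, 0, 28],
)

```text
clock: 0.6
position: [0.2859, -0.3469, 0.231]
ee_rot: [-0.001, 0.926, 0.378, 0.001]
contact_force: [0.1, -0.2, 0.9]
width: 0.0856
gripper_force: 0.0
```

>>> apply_moves(
  steps=[12.3, 20.1, 0, 28, 12.3, 20.1, 0, 28, 12.3, 20.1, 0, 28, 12.3, 20.1, 0, 28, 12.3, 20.1, 0, 28, 12.3, 20.1, 0, 28],
)

```text
clock: 1.1
position: [0.409, -0.1464, 0.2312]
ee_rot: [-0.0, 0.807, 0.591, 0.001]
contact_force: [-0.3, -1.5, 0.3]
width: 0.0854
gripper_force: 0.0
```

>>> apply_moves(
  steps=[12.3, 20, 0, 28, 12.3, 20, 0, 28, 12.3, 20, 0, 28, 12.3, 20, 0, 28, 12.3, 20, 0, 28, 12.3, 20, 0, 28, 12.3, 20, 0, 28, 12.3, 20, 0, 28],
)

```text
clock: 1.77
position: [0.5311, 0.0515, 0.2305]
ee_rot: [-0.001, 0.639, 0.769, -0.001]
contact_force: [-0.3, 0.6, -0.1]
width: 0.0854
gripper_force: 0.0
```

```bash
python3 - <<'E'
from h import *
s=get_state(); print(s['clock'],s['position'],rot(s['ee_rot']).as_matrix()[:,0],s['qpos'],s['moment'])
c=calibration('wrist'); im=get_image('wrist'); cv2.imwrite('pics/w1.png',cv2.resize(im[:,:,::-1],(800,600),interpolation=cv2.INTER_CUBIC))
import pickle; pickle.dump(c,open('w1.pkl','wb'))
print(proj(c,corners(.5308,.051,.18,.0911)).round(1)*800/560)
E
```

```text
1.7667 [0.53113685 0.05149603 0.23052233] [-1.83053216e-01  9.83103006e-01  2.21576237e-06] [-3.35242430e-02  2.14960832e-01  1.59132971e+00 -3.67435012e-04
  1.33692888e+00 -2.17530055e-01] [-0.05638242  0.02023773  0.02985265]
[[477.57142857 202.42857143]
 [470.28571429 347.57142857]
 [326.71428571 347.14285714]
 [320.71428571 201.71428571]]
```

View pics/w1.png

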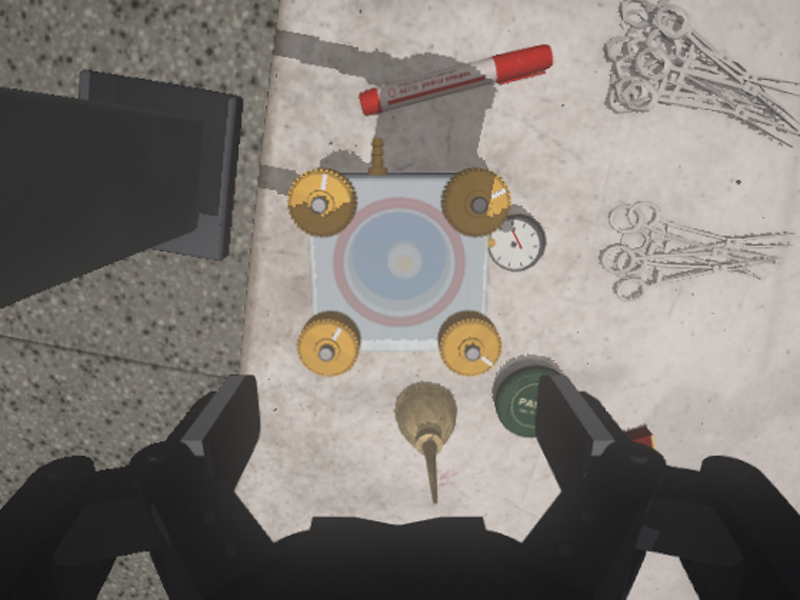

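```bash
python3 - <<'E'
from h import *
import pickle; c=pickle.load(open('w1.pkl','rb'))
k=560/800
for p,z in(([[480,205],[473,353],[326,353],[318,205]],.101),([[476,201],[470,347],[328,347],[323,202]],.093)):
    p=np.array(p)*k
    r=least_squares(lambda q:(proj(c,corners(*q))-p).ravel(),[.53,.05,.18,z]);print(r.x,r.fun.round(1))
    r=least_squares(lambda q:(proj(c,corners(*q,z))-p).ravel(),[.53,.05,.18]);print(r.x)
    for px,zz in(([427,385],.06),([427,440],.06),([434,502],.12),([500,400],.026)):
        q=least_squares(lambda v:(proj(c,np.r_[v,zz])[0]-np.array(px)*k),[.5,0]).x; print(px,q.round(3))
E
```

```text
[0.53115717 0.05032917 0.18607059 0.09886662] [-0.2 -0.3 -0.1  0.1 -0.1  0.3  0.5 -0.1]
[0.53105705 0.05081891 0.18607042]
[427, 385] [ 0.567 -0.033]
[427, 440] [ 0.577 -0.078]
[434, 502] [ 0.579 -0.085]
[500, 400] [ 0.635 -0.052]
[0.53113559 0.05071946 0.18450224 0.08845439] [ 0.7  0.8  0.3 -0.6  0.1 -0.5 -1.   0.2]
[0.53092943 0.05172466 0.18450468]
[427, 385] [ 0.567 -0.033]
[427, 440] [ 0.577 -0.078]
[434, 502] [ 0.579 -0.085]
[500, 400] [ 0.635 -0.052]
```

The wrist view matches the estimate. The nuts are at about (476,201), (470,347), (328,347) and (323,202), and the can is clear, near (427,410). I'll descend on nut_1 with the jaw partly open.

>>> apply_moves(
  steps=[1.8, 2.6, -3, 7, 3.7, 5.3, -5, 14, 3.7, 5.3, -8.5, 21, 3.7, 5.3, -11, 28, 3.7, 5.3, -13.5, 35, 3.7, 5.3, -15, 36, 3.7, 5.3, -15, 36],
  jaw=85,
  newtons=20,
)

```text
clock: 2.4
position: [0.5645, 0.1015, 0.0778]
ee_rot: [-0.004, 0.372, 0.928, -0.002]
contact_force: [0.0, 0.1, -0.2]
width: 0.0568
gripper_force: 0.0
```

```bash
python3 - <<'E'
from h import *
s=get_state(); print(s['position'],s['contact_force'],s['moment'],s['width'])
cv2.imwrite('pics/w2.png',get_image('wrist')[:,:,::-1])
cv2.imwrite('pics/s2.png',cv2.resize(get_image('side')[170:290,220:380,::-1],(800,600),interpolation=cv2.INTER_CUBIC))
E
```

```text
[0.56451021 0.10147067 0.07780674] [ 0.00085741  0.06889553 -0.16252447] [0.02271308 0.01528569 0.00198888] 0.05678079132722727
```

View pics/s2.png

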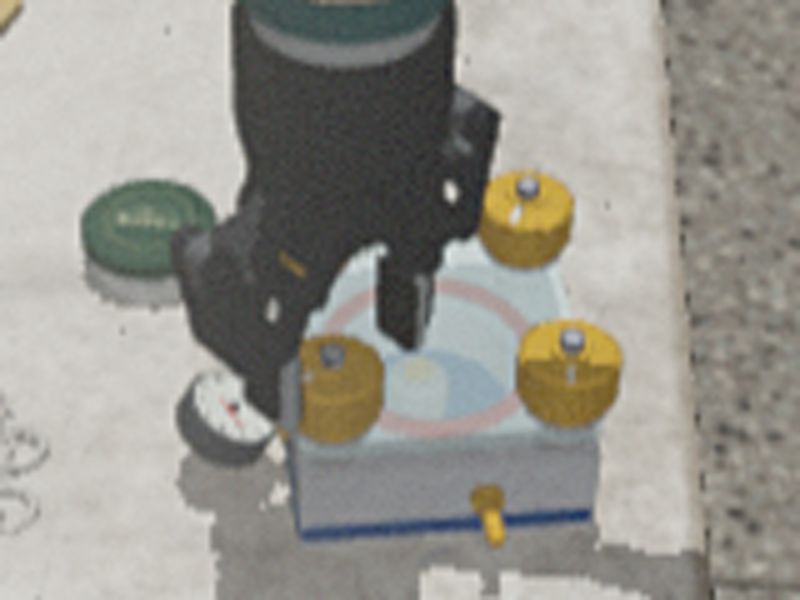

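View pics/w2.png

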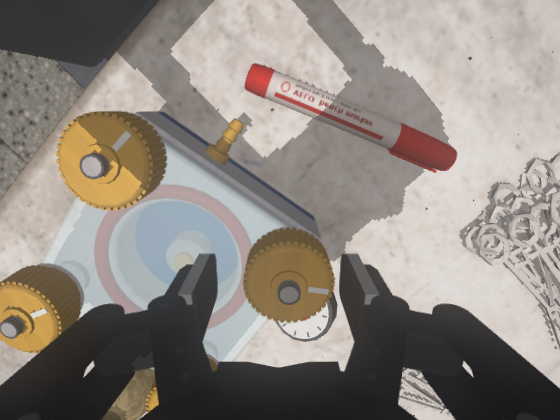

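The jaw straddles nut_1, which sits at x≈289 against a jaw middle of ≈278, so it is about 4 mm off centre. I'll check how well the arm has settled.

```bash
python3 - <<'E'
from h import *
s=get_state(); R_=rot(s['ee_rot']).as_matrix(); print(s['clock'],s['position'],R_.round(3),s['contact_force'],s['qd'].round(3))
E
```

```text
2.5 [0.5676256  0.10199913 0.08135782] [[-0.722  0.692 -0.001]
 [ 0.692  0.722 -0.   ]
 [ 0.001 -0.001 -1.   ]] [ 0.87804283  0.64001541 -0.26581304] [ 0.006 -0.022 -0.037  0.001 -0.004  0.001]
```

>>> apply_moves(
  steps=[0, 0.25, -0.6, 0, 0, 0.25, -1.3, 0, 0, 0.25, -1.3, 0],
)

```text
clock: 2.75
position: [0.5678, 0.1056, 0.0681]
ee_rot: [-0.0, 0.372, 0.928, -0.0]
contact_force: [0.0, 0.1, -0.6]
width: 0.0572
gripper_force: 0.0
```

>>> apply_moves(
  steps=[0, 0, 0, 0, 0, 0, 0, 0, 0, 0, 0, 0, 0, 0, 0, 0],
  jaw=255,
)

```text
clock: 3.08
position: [0.5674, 0.105, 0.0689]
ee_rot: [-0.0, 0.371, 0.928, -0.001]
contact_force: [-2.9, -4.1, 5.0]
width: 0.0388
gripper_force: 20.8
```

>>> apply_moves(
  steps=[0, 0, -0.02, -7, 0, 0, -0.05, -14, 0, 0, -0.07, -21, 0, 0, -0.09, -28, 0, 0, -0.12, -35],
)

```text
clock: 3.5
position: [0.5684, 0.1056, 0.0678]
ee_rot: [0.001, 0.636, 0.772, 0.0]
contact_force: [-1.6, -1.9, 4.4]
width: 0.0394
gripper_force: 20.7
```

```bash
cat > st.py <<'E'
from h import *
s=get_state(); R_=rot(s['ee_rot']).as_matrix()
print(s['clock'],s['position'].round(4),'yaw',np.degrees(np.arctan2(R_[1,0],R_[0,0])).round(1),'F',s['contact_force'].round(1),'M',s['moment'].round(3),'w',round(s['width'],4),s['gripper_force'],'tau6',round(s['effort'][5],3))
E
python3 st.py
```

```text
3.5 [0.5684 0.1056 0.0678] yaw 101.1 F [-1.6 -1.9  4.4] M [-0.322  0.391  0.114] w 0.0394 20.748591721057892 tau6 -1.11
```

>>> apply_moves(
  steps=[0, 0, -0.02, -7, 0, 0, -0.05, -14, 0, 0, -0.07, -21, 0, 0, -0.09, -28, 0, 0, -0.12, -35, 0, 0, -0.12, -37, 0, 0, -0.12, -37],
)

```text
clock: 4.08
position: [0.5696, 0.1055, 0.0666]
ee_rot: [0.001, 0.846, 0.533, 0.001]
contact_force: [0.7, -2.3, 1.9]
width: 0.0392
gripper_force: 20.6
```

```bash
python3 st.py
```

```text
4.0833 [0.5696 0.1055 0.0666] yaw 64.4 F [ 0.7 -2.3  1.9] M [-0.406 -0.083 -0.107] w 0.0392 20.602536499500275 tau6 0.212
```

>>> apply_moves(
  steps=[0, 0, 0, 0, 0, 0, 0, 0, 0, 0, 0, 0, 0, 0, 2.5, 7, 0, 0, 5.2, 14, -1.8, -2.6, 5.2, 21, -3.7, -5.4, 5.2, 28, -5.6, -8.1, 5.2, 35],
  jaw=85,
)

```text
clock: 4.75
position: [0.5118, 0.0246, 0.1183]
ee_rot: [0.0, 0.644, 0.765, 0.0]
contact_force: [0.6, -0.8, -1.0]
width: 0.0568
gripper_force: 0.0
```

>>> apply_moves(
  steps=[-1.8, -2.7, 0, 7, -1.8, -2.7, 0, 14, -1.8, -2.7, -2.5, 21, -1.8, -2.7, -4.9, 28, -1.8, -2.7, -4.9, 35, -1.8, -2.7, -4.9, 37, -1.8, -2.7, -4.9, 37],
)

```text
clock: 5.33
position: [0.4937, -0.0019, 0.0683]
ee_rot: [-0.001, 0.371, 0.929, 0.0]
contact_force: [-0.6, -0.0, 0.0]
width: 0.0566
gripper_force: 0.0
```

```bash
python3 st.py
```

```text
5.3333 [ 0.4937 -0.0019  0.0683] yaw 136.4 F [-0.6 -0.   0. ] M [-0.061  0.053 -0.025] w 0.0566 0.0 tau6 -0.309
```

>>> apply_moves(
  steps=[0, 0, 0, 0, 0, 0, 0, 0, 0, 0, 0, 0, 0, 0, 0, 0, 0, 0, -0.02, -7, 0, 0, -0.05, -14, 0, 0, -0.07, -21, 0, 0, -0.09, -28],
  jaw=255,
)

```text
clock: 6.0
position: [0.4948, -0.0018, 0.0683]
ee_rot: [0.001, 0.588, 0.809, 0.001]
contact_force: [0.4, 2.3, -0.6]
width: 0.0388
gripper_force: 20.8
```

>>> apply_moves(
  steps=[0, 0, -0.02, -7, 0, 0, -0.05, -14, 0, 0, -0.07, -21, 0, 0, -0.09, -28, 0, 0, -0.12, -35, 0, 0, -0.14, -42, 0, 0, -0.15, -45],
)

```text
clock: 6.58
position: [0.4963, -0.0019, 0.0668]
ee_rot: [0.001, 0.852, 0.523, 0.002]
contact_force: [3.4, 1.5, -3.9]
width: 0.0391
gripper_force: 20.7
```

```bash
python3 st.py
```

```text
6.5833 [ 0.4963 -0.0019  0.0668] yaw 63.1 F [ 3.4  1.5 -3.9] M [ 0.133 -0.471  0.125] w 0.0391 20.68144530057907 tau6 0.055
```

>>> apply_moves(
  steps=[0, 0, 0, 0, 0, 0, 0, 0, 0, 0, 0, 0, 0, 0, 2.5, 7, 0, 0, 5.2, 14, 3.0, 0.6, 5.2, 21, 6.0, 1.1, 5.2, 28, 9.0, 1.6, 5.2, 35],
  jaw=85,
)

```text
clock: 7.25
position: [0.5851, 0.014, 0.1197]
ee_rot: [0.001, 0.651, 0.759, 0.001]
contact_force: [0.6, 0.2, 0.9]
width: 0.0571
gripper_force: 0.0
```

>>> apply_moves(
  steps=[0, 0, 0, 7, 0, 0, -1, 14, 0, 0, -3, 21, 0, 0, -4.96, 28, 0, 0, -4.96, 35, 0, 0, -4.96, 38, 0, 0, -4.96, 38],
)

```text
clock: 7.83
position: [0.5836, 0.0138, 0.0683]
ee_rot: [-0.001, 0.371, 0.929, -0.0]
contact_force: [0.5, 0.3, 0.3]
width: 0.0575
gripper_force: 0.0
```

```bash
python3 st.py
```

```text
7.8333 [0.5836 0.0138 0.0683] yaw 136.5 F [0.5 0.3 0.3] M [-0.021 -0.017 -0.011] w 0.0575 0.0 tau6 -0.421
```

>>> apply_moves(
  steps=[0, 0, 0, 0, 0, 0, 0, 0, 0, 0, 0, 0, 0, 0, 0, 0, 0, 0, -0.02, -7, 0, 0, -0.05, -14, 0, 0, -0.07, -21, 0, 0, -0.09, -28],
  jaw=255,
)

```text
clock: 8.5
position: [0.5853, 0.0147, 0.0684]
ee_rot: [0.001, 0.588, 0.809, 0.001]
contact_force: [2.5, 4.2, -2.0]
width: 0.0396
gripper_force: 21.9
```

>>> apply_moves(
  steps=[0, 0, -0.02, -7, 0, 0, -0.05, -14, 0, 0, -0.07, -21, 0, 0, -0.09, -28, 0, 0, -0.12, -35, 0, 0, -0.14, -42, 0, 0, -0.15, -45],
)

```text
clock: 9.08
position: [0.5865, 0.0146, 0.067]
ee_rot: [0.001, 0.852, 0.523, 0.003]
contact_force: [4.8, 3.3, -2.5]
width: 0.0389
gripper_force: 21.8
```

```bash
python3 st.py
```

```text
9.0833 [0.5865 0.0146 0.067 ] yaw 63.1 F [ 4.8  3.3 -2.5] M [ 0.644 -0.733  0.117] w 0.0389 21.791785955429077 tau6 0.047
```

>>> apply_moves(
  steps=[0, 0, 0, 0, 0, 0, 0, 0, 0, 0, 0, 0, 0, 0, 2.5, 7, 0, 0, 5.2, 14, -2.7, 1.8, 5.2, 21, -5.4, 3.7, 5.2, 28, -8.0, 5.5, 5.2, 35],
  jaw=85,
)

```text
clock: 9.75
position: [0.503, 0.0688, 0.1189]
ee_rot: [0.0, 0.652, 0.759, -0.0]
contact_force: [-0.4, 1.0, 0.4]
width: 0.0569
gripper_force: 0.0
```

>>> apply_moves(
  steps=[-2.7, 1.9, 0, 7, -2.7, 1.9, -0.5, 14, -2.7, 1.9, -3, 21, -2.7, 1.9, -4.96, 28, -2.7, 1.9, -4.96, 35, -2.7, 1.9, -4.96, 38, -2.7, 1.9, -4.96, 38],
)

```text
clock: 10.33
position: [0.4765, 0.0875, 0.0686]
ee_rot: [-0.001, 0.371, 0.929, -0.0]
contact_force: [-0.7, 0.6, 0.4]
width: 0.0569
gripper_force: 0.0
```

```bash
python3 st.py
```

```text
10.3333 [0.4765 0.0875 0.0686] yaw 136.5 F [-0.7  0.6  0.4] M [ 0.001 -0.013 -0.048] w 0.0569 0.0 tau6 -0.421
```

>>> apply_moves(
  steps=[0, 0, 0, 0, 0, 0, 0, 0, 0, 0, 0, 0, 0, 0, 0, 0, 0, 0, -0.02, -7, 0, 0, -0.05, -14, 0, 0, -0.07, -21, 0, 0, -0.09, -28],
  jaw=255,
)

```text
clock: 11.0
position: [0.4779, 0.0881, 0.0684]
ee_rot: [0.001, 0.588, 0.809, 0.001]
contact_force: [1.1, 2.1, -0.6]
width: 0.0394
gripper_force: 21.2
```

>>> apply_moves(
  steps=[0, 0, -0.02, -7, 0, 0, -0.05, -14, 0, 0, -0.07, -21, 0, 0, -0.09, -28, 0, 0, -0.12, -35, 0, 0, -0.14, -42, 0, 0, -0.15, -45],
)

```text
clock: 11.58
position: [0.4791, 0.0881, 0.0669]
ee_rot: [0.001, 0.852, 0.523, 0.002]
contact_force: [3.1, 1.6, -1.6]
width: 0.0394
gripper_force: 21.1
```

```bash
python3 st.py
```

```text
11.5833 [0.4791 0.0881 0.0669] yaw 63.1 F [ 3.1  1.6 -1.6] M [ 0.225 -0.393  0.171] w 0.0394 21.088896095752716 tau6 0.054
```

>>> apply_moves(
  steps=[0, 0, 0, 0, 0, 0, 0, 0, 0, 0, 0, 0, 0, 0, 2.5, 7, 0, 0, 5.2, 14, 3.0, 0.6, 5.2, 21, 6.0, 1.1, 5.2, 28, 9.05, 1.7, 5.2, 35],
  jaw=85,
)

```text
clock: 12.25
position: [0.5684, 0.1048, 0.1196]
ee_rot: [0.001, 0.651, 0.759, 0.0]
contact_force: [-1.3, -0.2, 0.0]
width: 0.0569
gripper_force: 0.0
```

>>> apply_moves(
  steps=[0, 0, 0, 7, 0, 0, -1, 14, 0, 0, -3, 21, 0, 0, -5.2, 28, 0, 0, -5.2, 35, 0, 0, -5.2, 38, 0, 0, -5.2, 38],
)

```text
clock: 12.83
position: [0.5669, 0.1046, 0.0658]
ee_rot: [-0.001, 0.371, 0.929, -0.0]
contact_force: [0.4, 0.1, 1.0]
width: 0.0566
gripper_force: 0.0
```

>>> apply_moves(
  steps=[0, 0, 0, 0, 0, 0, 0, 0, 0, 0, 0, 0, 0, 0, 0, 0, 0, 0, -0.02, -5, 0, 0, -0.03, -10],
  jaw=255,
)

```text
clock: 13.33
position: [0.5679, 0.105, 0.0665]
ee_rot: [0.0, 0.453, 0.892, 0.0]
contact_force: [0.8, 0.8, -1.0]
width: 0.039
gripper_force: 21.4
```

```bash
python3 st.py
```

```text
13.3333 [0.5679 0.105  0.0665] yaw 126.1 F [ 0.8  0.8 -1. ] M [ 0.138 -0.081  0.073] w 0.039 21.429450809955597 tau6 -0.798
```

>>> apply_moves(
  steps=[0, 0, -0.02, -6, 0, 0, -0.04, -12],
)

```text
clock: 13.5
position: [0.5682, 0.1051, 0.0661]
ee_rot: [0.0, 0.544, 0.839, 0.001]
contact_force: [0.3, 1.2, -1.2]
width: 0.039
gripper_force: 21.4
```

```bash
python3 st.py
```

```text
13.5 [0.5682 0.1051 0.0661] yaw 114.1 F [ 0.3  1.2 -1.2] M [ 0.204 -0.183  0.175] w 0.039 21.414861381053925 tau6 -0.918
```

>>> apply_moves(
  steps=[0, 0, -0.02, -5, 0, 0, -0.03, -10],
)

```text
clock: 13.67
position: [0.5684, 0.1052, 0.0658]
ee_rot: [0.001, 0.615, 0.789, 0.001]
contact_force: [0.3, 2.5, -2.0]
width: 0.039
gripper_force: 21.3
```

```bash
python3 st.py
```

```text
13.6667 [0.5684 0.1052 0.0658] yaw 104.1 F [ 0.3  2.5 -2. ] M [ 0.24  -0.192  0.118] w 0.039 21.335982084274292 tau6 -0.716
```

>>> apply_moves(
  steps=[0, 0, -0.02, -5, 0, 0, -0.03, -10],
)

```text
clock: 13.83
position: [0.5687, 0.1053, 0.0655]
ee_rot: [0.001, 0.681, 0.732, 0.001]
contact_force: [2.9, 1.4, -2.6]
width: 0.0393
gripper_force: 21.3
```

```bash
python3 st.py
```

```text
13.8333 [0.5687 0.1053 0.0655] yaw 94.1 F [ 2.9  1.4 -2.6] M [ 0.189 -0.363  0.141] w 0.0393 21.304742395877838 tau6 -0.7
```

>>> apply_moves(
  steps=[0, 0, 0, 0, 0, 0, 0, 0, 0, 0, 0, 0, 0, 0, 2.5, 7, 0, 0, 5.2, 14, -1.8, -2.6, 5.2, 21, -3.7, -5.4, 5.2, 28, -5.6, -8.1, 5.2, 35],
  jaw=85,
)

```text
clock: 14.5
position: [0.5112, 0.0231, 0.1179]
ee_rot: [0.001, 0.423, 0.906, 0.0]
contact_force: [0.2, -0.3, 0.6]
width: 0.0566
gripper_force: 0.0
```

>>> apply_moves(
  steps=[-1.8, -2.7, 0, 7, -1.8, -2.7, -0.5, 7, -1.8, -2.7, -3, 7, -1.8, -2.7, -5.07, 7, -1.8, -2.7, -5.07, 7, -1.8, -2.7, -5.07, 7],
)

```text
clock: 15.0
position: [0.4929, -0.0029, 0.0659]
ee_rot: [-0.001, 0.372, 0.928, -0.0]
contact_force: [-0.2, 0.5, -0.1]
width: 0.057
gripper_force: 0.0
```

>>> apply_moves(
  steps=[0, 0, 0, 0, 0, 0, 0, 0, 0, 0, 0, 0, 0, 0, 0, 0, 0, 0, -0.02, -6, 0, 0, -0.04, -12],
  jaw=255,
)

```text
clock: 15.5
position: [0.4949, -0.003, 0.0672]
ee_rot: [0.001, 0.469, 0.883, 0.001]
contact_force: [0.9, 0.6, 4.3]
width: 0.0392
gripper_force: 21.8
```

```bash
python3 st.py
```

```text
15.5 [ 0.4949 -0.003   0.0672] yaw 124.1 F [0.9 0.6 4.3] M [ 0.19  -0.139  0.148] w 0.0392 21.826981902122498 tau6 -0.97
```

>>> apply_moves(
  steps=[0, 0, -0.02, -6, 0, 0, -0.04, -12],
)

```text
clock: 15.67
position: [0.4951, -0.0029, 0.0669]
ee_rot: [0.001, 0.559, 0.829, 0.001]
contact_force: [1.4, 0.9, 3.1]
width: 0.0394
gripper_force: 21.8
```

```bash
python3 st.py
```

```text
15.6667 [ 0.4951 -0.0029  0.0669] yaw 112.1 F [1.4 0.9 3.1] M [ 0.205 -0.138  0.101] w 0.0394 21.81354582309723 tau6 -0.908
```

>>> apply_moves(
  steps=[0, 0, -0.02, -7, 0, 0, -0.04, -14],
)

```text
clock: 15.83
position: [0.4953, -0.0028, 0.0664]
ee_rot: [0.001, 0.656, 0.755, 0.001]
contact_force: [1.6, 2.0, 1.9]
width: 0.0392
gripper_force: 21.7
```

```bash
python3 st.py
```

```text
15.8333 [ 0.4953 -0.0028  0.0664] yaw 98.0 F [1.6 2.  1.9] M [ 0.283 -0.229  0.108] w 0.0392 21.74032062292099 tau6 -1.073
```

>>> apply_moves(
  steps=[0, 0, 0, 0, 0, 0, 0, 0, 0, 0, 0, 0, 0, 0, 2.5, 7, 0, 0, 5.2, 14, 3.0, 0.6, 5.2, 21, 6.0, 1.1, 5.2, 28, 9.05, 1.7, 5.2, 35],
  jaw=85,
)

```text
clock: 16.5
position: [0.585, 0.0137, 0.1184]
ee_rot: [0.001, 0.392, 0.92, 0.0]
contact_force: [0.5, 0.8, 1.6]
width: 0.0567
gripper_force: 0.0
```

>>> apply_moves(
  steps=[0, 0, 0, 3, 0, 0, -1, 3, 0, 0, -3, 3, 0, 0, -5.08, 3, 0, 0, -5.08, 3, 0, 0, -5.08, 3],
)

```text
clock: 17.0
position: [0.5817, 0.0138, 0.065]
ee_rot: [-0.002, 0.372, 0.928, -0.001]
contact_force: [0.1, -0.6, 0.9]
width: 0.0567
gripper_force: 0.0
```

>>> apply_moves(
  steps=[0, 0, 0, 0, 0, 0, 0, 0, 0, 0, 0, 0, 0, 0, 0, 0, 0, 0, -0.02, -6, 0, 0, -0.04, -12],
  jaw=255,
)

```text
clock: 17.5
position: [0.5851, 0.0143, 0.0673]
ee_rot: [0.001, 0.469, 0.883, 0.001]
contact_force: [0.2, 3.5, 1.6]
width: 0.0392
gripper_force: 22.5
```

```bash
python3 st.py
```

```text
17.5 [0.5851 0.0143 0.0673] yaw 124.1 F [0.2 3.5 1.6] M [ 0.481 -0.117  0.091] w 0.0392 22.455910742282867 tau6 -0.984
```

>>> apply_moves(
  steps=[0, 0, -0.02, -6, 0, 0, -0.04, -12],
)

```text
clock: 17.67
position: [0.5853, 0.0145, 0.0669]
ee_rot: [0.001, 0.559, 0.829, 0.001]
contact_force: [1.7, 4.6, 1.5]
width: 0.0394
gripper_force: 22.5
```

```bash
python3 st.py
```

```text
17.6667 [0.5853 0.0145 0.0669] yaw 112.1 F [1.7 4.6 1.5] M [ 0.583 -0.216  0.125] w 0.0394 22.46452420949936 tau6 -0.924
```

>>> apply_moves(
  steps=[0, 0, -0.02, -7, 0, 0, -0.04, -14],
)

```text
clock: 17.83
position: [0.5856, 0.0146, 0.0665]
ee_rot: [0.001, 0.656, 0.755, 0.002]
contact_force: [2.2, 3.9, 1.5]
width: 0.0394
gripper_force: 22.4
```

```bash
python3 st.py
```

```text
17.8333 [0.5856 0.0146 0.0665] yaw 98.0 F [2.2 3.9 1.5] M [ 0.592 -0.303  0.182] w 0.0394 22.43410438299179 tau6 -1.015
```

>>> apply_moves(
  steps=[0, 0, 0, 0, 0, 0, 0, 0, 0, 0, 0, 0, 0, 0, 2.5, 7, 0, 0, 5.2, 14, -2.7, 1.8, 5.2, 21, -5.4, 3.7, 5.2, 28, -8.0, 5.5, 5.2, 35],
  jaw=85,
)

```text
clock: 18.5
position: [0.5032, 0.0688, 0.1178]
ee_rot: [0.0, 0.393, 0.92, -0.0]
contact_force: [-0.7, 1.6, -0.3]
width: 0.0571
gripper_force: 0.0
```

>>> apply_moves(
  steps=[-2.7, 1.9, 0, 3, -2.7, 1.9, -0.5, 3, -2.7, 1.9, -3, 3, -2.7, 1.9, -5.08, 3, -2.7, 1.9, -5.08, 3, -2.7, 1.9, -5.08, 3],
)

```text
clock: 19.0
position: [0.4764, 0.0874, 0.066]
ee_rot: [-0.001, 0.371, 0.929, -0.001]
contact_force: [-0.5, -0.1, -0.2]
width: 0.0572
gripper_force: 0.0
```

>>> apply_moves(
  steps=[0, 0, 0, 0, 0, 0, 0, 0, 0, 0, 0, 0, 0, 0, 0, 0, 0, 0, -0.02, -6, 0, 0, -0.04, -12],
  jaw=255,
)

```text
clock: 19.5
position: [0.478, 0.0873, 0.0673]
ee_rot: [0.001, 0.468, 0.883, 0.0]
contact_force: [-0.3, -2.6, 5.7]
width: 0.0394
gripper_force: 21.1
```

```bash
python3 st.py
```

```text
19.5 [0.478  0.0873 0.0673] yaw 124.1 F [-0.3 -2.6  5.7] M [-0.449  0.15   0.156] w 0.0394 21.13945484161377 tau6 -0.996
```

>>> apply_moves(
  steps=[0, 0, -0.02, -6, 0, 0, -0.04, -12],
)

```text
clock: 19.67
position: [0.4781, 0.0874, 0.0669]
ee_rot: [0.001, 0.558, 0.83, 0.0]
contact_force: [-0.7, -2.4, 5.2]
width: 0.0394
gripper_force: 21.1
```

```bash
python3 st.py
```

```text
19.6667 [0.4781 0.0874 0.0669] yaw 112.1 F [-0.7 -2.4  5.2] M [-0.466  0.16   0.069] w 0.0394 21.147397756576538 tau6 -0.923
```

>>> apply_moves(
  steps=[0, 0, -0.02, -7, 0, 0, -0.04, -14],
)

```text
clock: 19.83
position: [0.4783, 0.0874, 0.0665]
ee_rot: [0.001, 0.655, 0.755, 0.001]
contact_force: [-1.9, -2.7, 4.7]
width: 0.0391
gripper_force: 21.1
```

```bash
python3 st.py
```

```text
19.8333 [0.4783 0.0874 0.0665] yaw 98.1 F [-1.9 -2.7  4.7] M [-0.341  0.176  0.207] w 0.0391 21.131361722946167 tau6 -1.001
```

>>> apply_moves(
  steps=[0, 0, 0, 0, 0, 0, 0, 0, 0, 0, 0, 0, 0, 0, 2.5, 7, 0, 0, 5.2, 14, 3.0, 0.6, 5.2, 21, 6.0, 1.1, 5.2, 28, 9.05, 1.7, 5.2, 35],
  jaw=85,
)

```text
clock: 20.5
position: [0.5687, 0.1051, 0.1183]
ee_rot: [0.001, 0.392, 0.92, 0.001]
contact_force: [0.4, 0.2, -0.5]
width: 0.0568
gripper_force: 0.0
```

>>> apply_moves(
  steps=[0, 0, 0, 3, 0, 0, -1, 3, 0, 0, -3, 3, 0, 0, -5.2, 3, 0, 0, -5.2, 3, 0, 0, -5.2, 3],
)

```text
clock: 21.0
position: [0.5652, 0.1047, 0.0637]
ee_rot: [-0.002, 0.372, 0.928, -0.001]
contact_force: [0.8, -0.2, -0.4]
width: 0.0571
gripper_force: 0.0
```

>>> apply_moves(
  steps=[0, 0, 0, 0, 0, 0, 0, 0, 0, 0, 0, 0, 0, 0, 0, 0, 0, 0, -0.02, -5, 0, 0, -0.03, -10],
  jaw=255,
)

```text
clock: 21.5
position: [0.568, 0.1048, 0.0661]
ee_rot: [0.001, 0.453, 0.892, 0.0]
contact_force: [-1.4, -0.2, 1.2]
width: 0.0394
gripper_force: 21.6
```

```bash
python3 st.py
```

```text
21.5 [0.568  0.1048 0.0661] yaw 126.2 F [-1.4 -0.2  1.2] M [0.028 0.185 0.216] w 0.0394 21.58133089542389 tau6 -0.698
```

>>> apply_moves(
  steps=[0, 0, -0.01, -3, 0, 0, -0.02, -6],
)

```text
clock: 21.67
position: [0.5681, 0.1049, 0.066]
ee_rot: [0.001, 0.498, 0.867, 0.001]
contact_force: [-1.0, -0.1, 3.7]
width: 0.0391
gripper_force: 21.6
```

```bash
python3 st.py
```

```text
21.6667 [0.5681 0.1049 0.066 ] yaw 120.3 F [-1.  -0.1  3.7] M [0.073 0.175 0.301] w 0.0391 21.6252002120018 tau6 -0.22
```

>>> apply_moves(
  steps=[0, 0, 0, 0, 0, 0, 0, 0, 0, 0, 0, 0, 0, 0, 2.5, 7, 0, 0, 5.2, 14, -1.8, -2.6, 5.2, 16, -3.7, -5.4, 5.2, 16, -5.6, -8.1, 5.2, 16],
  jaw=85,
)

```text
clock: 22.33
position: [0.5116, 0.0232, 0.1174]
ee_rot: [0.001, 0.37, 0.929, 0.0]
contact_force: [0.2, -0.3, -0.7]
width: 0.0574
gripper_force: 0.0
```

>>> apply_moves(
  steps=[-1.8, -2.7, 0, 0, -1.8, -2.7, -0.5, 0, -1.8, -2.7, -3, 0, -1.8, -2.7, -5.15, 0, -1.8, -2.7, -5.15, 0, -1.8, -2.7, -5.15, 0],
)

```text
clock: 22.83
position: [0.4931, -0.0029, 0.0647]
ee_rot: [-0.001, 0.371, 0.928, -0.0]
contact_force: [0.1, 0.6, -0.5]
width: 0.0569
gripper_force: 0.0
```

>>> apply_moves(
  steps=[0, 0, 0, 0, 0, 0, 0, 0, 0, 0, 0, 0, 0, 0, 0, 0, 0, 0, -0.02, -5, 0, 0, -0.03, -9],
  jaw=255,
)

```text
clock: 23.33
position: [0.4949, -0.0031, 0.0662]
ee_rot: [0.001, 0.445, 0.896, 0.001]
contact_force: [0.6, 0.6, 3.4]
width: 0.0396
gripper_force: 21.5
```

```bash
python3 st.py
```

```text
23.3333 [ 0.4949 -0.0031  0.0662] yaw 127.2 F [0.6 0.6 3.4] M [ 0.173 -0.03   0.195] w 0.0396 21.462129056453705 tau6 -0.423
```

>>> apply_moves(
  steps=[0, 0, -0.01, -3, 0, 0, -0.02, -6],
)

```text
clock: 23.5
position: [0.495, -0.003, 0.0661]
ee_rot: [0.002, 0.49, 0.872, 0.001]
contact_force: [0.3, 0.9, 3.6]
width: 0.0395
gripper_force: 21.5
```

```bash
python3 st.py
```

```text
23.5 [ 0.495  -0.003   0.0661] yaw 121.3 F [0.3 0.9 3.6] M [ 0.158 -0.08   0.241] w 0.0395 21.50230050086975 tau6 -0.238
```

>>> apply_moves(
  steps=[0, 0, 0, 0, 0, 0, 0, 0, 0, 0, 0, 0, 0, 0, 2.5, 7, 0, 0, 5.2, 14, 3.0, 0.6, 5.2, 15, 6.0, 1.1, 5.2, 15, 9.05, 1.7, 5.2, 15],
  jaw=85,
)

```text
clock: 24.17
position: [0.5851, 0.0138, 0.1178]
ee_rot: [0.001, 0.371, 0.928, 0.0]
contact_force: [-0.2, -0.0, 0.3]
width: 0.057
gripper_force: 0.0
```

>>> apply_moves(
  steps=[0, 0, -0.5, 0, 0, 0, -3, 0, 0, 0, -5.15, 0, 0, 0, -5.15, 0, 0, 0, -5.15, 0],
)

```text
clock: 24.58
position: [0.5826, 0.0139, 0.0642]
ee_rot: [-0.002, 0.371, 0.928, -0.001]
contact_force: [0.3, 1.1, 0.2]
width: 0.0571
gripper_force: 0.0
```

>>> apply_moves(
  steps=[0, 0, 0, 0, 0, 0, 0, 0, 0, 0, 0, 0, 0, 0, 0, 0, 0, 0, -0.02, -5, 0, 0, -0.03, -9],
  jaw=255,
)

```text
clock: 25.08
position: [0.5853, 0.014, 0.0665]
ee_rot: [0.001, 0.445, 0.896, 0.001]
contact_force: [2.0, 1.9, 2.8]
width: 0.0391
gripper_force: 22.0
```

```bash
python3 st.py
```

```text
25.0833 [0.5853 0.014  0.0665] yaw 127.2 F [2.  1.9 2.8] M [ 0.298 -0.094  0.238] w 0.0391 22.017947137355804 tau6 -0.343
```

>>> apply_moves(
  steps=[0, 0, 0, 0, 0, 0, 0, 0, 0, 0, 0, 0, 0, 0, 2.5, 7, 0, 0, 5.2, 9, -2.7, 1.8, 5.2, 9, -5.4, 3.7, 5.2, 9, -8.0, 5.5, 5.2, 9],
  jaw=85,
)

```text
clock: 25.75
position: [0.5033, 0.069, 0.1174]
ee_rot: [0.0, 0.372, 0.928, 0.0]
contact_force: [-0.3, -0.2, -0.2]
width: 0.0571
gripper_force: 0.0
```

>>> apply_moves(
  steps=[-2.7, 1.9, 0, 0, -2.7, 1.9, -0.5, 0, -2.7, 1.9, -3, 0, -2.7, 1.9, -5.17, 0, -2.7, 1.9, -5.17, 0, -2.7, 1.9, -5.17, 0],
)

```text
clock: 26.25
position: [0.4764, 0.0875, 0.0647]
ee_rot: [-0.001, 0.371, 0.929, -0.001]
contact_force: [-0.5, -0.7, 0.6]
width: 0.0569
gripper_force: 0.0
```

>>> apply_moves(
  steps=[0, 0, 0, 0, 0, 0, 0, 0, 0, 0, 0, 0, 0, 0, 0, 0, 0, 0, -0.02, -5, 0, 0, -0.03, -9],
  jaw=255,
)

```text
clock: 26.75
position: [0.4779, 0.0873, 0.0662]
ee_rot: [0.001, 0.444, 0.896, 0.0]
contact_force: [-1.8, -2.5, 6.1]
width: 0.0391
gripper_force: 20.7
```

```bash
python3 st.py
```

```text
26.75 [0.4779 0.0873 0.0662] yaw 127.2 F [-1.8 -2.5  6.1] M [-0.456  0.26   0.324] w 0.0391 20.70768803358078 tau6 -0.34
```

>>> apply_moves(
  steps=[0, 0, 0, 0, 0, 0, 0, 0, 0, 0, 0, 0, 0, 0, 2.5, 7, 0, 0, 5.2, 9, 3.0, 0.6, 5.2, 9, 6.0, 1.1, 5.2, 9, 9.05, 1.7, 5.2, 9],
  jaw=85,
)

```text
clock: 27.42
position: [0.5688, 0.1052, 0.118]
ee_rot: [0.001, 0.371, 0.929, 0.001]
contact_force: [-0.1, 0.8, -0.5]
width: 0.0569
gripper_force: 0.0
```

>>> apply_moves(
  steps=[0, 0, -0.5, 0, 0, 0, -3, 0, 0, 0, -5.22, 0, 0, 0, -5.22, 0, 0, 0, -5.22, 0],
)

```text
clock: 27.83
position: [0.5662, 0.1048, 0.0636]
ee_rot: [-0.002, 0.371, 0.928, -0.001]
contact_force: [-0.0, 0.5, 0.4]
width: 0.0569
gripper_force: 0.0
```

>>> apply_moves(
  steps=[0, 0, 0, 0, 0, 0, 0, 0, 0, 0, 0, 0, 0, 0, 0, 0, 0, 0, -0.01, -2, 0, 0, -0.01, -4],
  jaw=255,
)

```text
clock: 28.33
position: [0.5681, 0.1045, 0.0661]
ee_rot: [0.001, 0.404, 0.915, 0.0]
contact_force: [-1.5, -1.9, 3.6]
width: 0.039
gripper_force: 21.3
```

```bash
python3 st.py
```

```text
28.3333 [0.5681 0.1045 0.0661] yaw 132.3 F [-1.5 -1.9  3.6] M [-0.26   0.24   0.321] w 0.039 21.276193857192993 tau6 -0.048
```

>>> apply_moves(
  steps=[0, 0, 0, -2, 0, 0, -0.01, -4],
)

```text
clock: 28.5
position: [0.5682, 0.1046, 0.066]
ee_rot: [0.001, 0.436, 0.9, 0.0]
contact_force: [-1.6, -0.5, 2.8]
width: 0.0391
gripper_force: 21.3
```

```bash
python3 st.py
```

```text
28.5 [0.5682 0.1046 0.066 ] yaw 128.4 F [-1.6 -0.5  2.8] M [-0.241  0.263  0.366] w 0.0391 21.315832436084747 tau6 0.017
```

>>> apply_moves(
  steps=[0, 0, 0, -2, 0, 0, -0.01, -4],
)

```text
clock: 28.67
position: [0.5682, 0.1046, 0.0659]
ee_rot: [0.001, 0.467, 0.884, 0.0]
contact_force: [-2.2, -0.8, 4.8]
width: 0.0396
gripper_force: 21.3
```

```bash
python3 st.py
```

```text
28.6667 [0.5682 0.1046 0.0659] yaw 124.4 F [-2.2 -0.8  4.8] M [-0.24   0.253  0.409] w 0.0396 21.328400373458862 tau6 0.059
```

>>> apply_moves(
  steps=[0, 0, 0, -2, 0, 0, -0.01, -4],
)

```text
clock: 28.83
position: [0.5683, 0.1047, 0.0658]
ee_rot: [0.001, 0.497, 0.868, 0.0]
contact_force: [-1.4, -0.7, 4.5]
width: 0.0393
gripper_force: 21.3
```

```bash
python3 st.py
```

```text
28.8333 [0.5683 0.1047 0.0658] yaw 120.4 F [-1.4 -0.7  4.5] M [-0.22   0.247  0.458] w 0.0393 21.32057547569275 tau6 0.124
```

>>> apply_moves(
  steps=[0, 0, 0, 0, 0, 0, 0, 0, 0, 0, 0, 0, 0, 0, 2.5, 7, 0, 0, 5.2, 14, -1.8, -2.6, 5.2, 16, -3.7, -5.4, 5.2, 16, -5.6, -8.1, 5.2, 16],
  jaw=85,
)

```text
clock: 29.5
position: [0.5115, 0.0233, 0.1169]
ee_rot: [0.001, 0.371, 0.929, 0.0]
contact_force: [-0.3, -0.5, -0.2]
width: 0.0567
gripper_force: 0.0
```

>>> apply_moves(
  steps=[-1.8, -2.7, 0, 0, -1.8, -2.7, -0.5, 0, -1.8, -2.7, -3, 0, -1.8, -2.7, -5.16, 0, -1.8, -2.7, -5.16, 0, -1.8, -2.7, -5.16, 0],
)

```text
clock: 30.0
position: [0.4931, -0.0028, 0.0641]
ee_rot: [-0.001, 0.372, 0.928, -0.0]
contact_force: [-0.2, 0.3, -0.4]
width: 0.0571
gripper_force: 0.0
```

>>> apply_moves(
  steps=[0, 0, 0, 0, 0, 0, 0, 0, 0, 0, 0, 0, 0, 0, 0, 0, 0, 0, -0.01, -3, 0, 0, -0.02, -6],
  jaw=255,
)

```text
clock: 30.5
position: [0.4949, -0.0031, 0.0658]
ee_rot: [0.001, 0.42, 0.907, 0.001]
contact_force: [1.1, 1.2, 3.6]
width: 0.0394
gripper_force: 21.0
```

```bash
python3 st.py
```

```text
30.5 [ 0.4949 -0.0031  0.0658] yaw 130.3 F [1.1 1.2 3.6] M [ 0.156 -0.013  0.331] w 0.0394 20.964224338531494 tau6 -0.208
```

Nut_1 is snug at about 0.46 Nm. Nut_3 is at 0.33 and needs a bit more.

>>> apply_moves(
  steps=[0, 0, -0.01, -3, 0, 0, -0.01, -5],
)

```text
clock: 30.67
position: [0.4949, -0.003, 0.0657]
ee_rot: [0.001, 0.459, 0.888, 0.001]
contact_force: [0.8, 1.6, 3.1]
width: 0.0394
gripper_force: 20.9
```

```bash
python3 st.py
```

```text
30.6667 [ 0.4949 -0.003   0.0657] yaw 125.3 F [0.8 1.6 3.1] M [ 0.178 -0.094  0.4  ] w 0.0394 20.913130044937134 tau6 0.155
```

>>> apply_moves(
  steps=[0, 0, -0.01, -2, 0, 0, -0.01, -4],
)

```text
clock: 30.83
position: [0.495, -0.003, 0.0656]
ee_rot: [0.001, 0.49, 0.872, 0.001]
contact_force: [1.0, 0.7, 2.4]
width: 0.0394
gripper_force: 20.9
```

```bash
python3 st.py
```

```text
30.8333 [ 0.495  -0.003   0.0656] yaw 121.4 F [1.  0.7 2.4] M [ 0.234 -0.096  0.394] w 0.0394 20.908057987689972 tau6 0.093
```

>>> apply_moves(
  steps=[0, 0, 0, 0, 0, 0, 0, 0, 0, 0, 0, 0, 0, 0, 2.5, 7, 0, 0, 5.2, 14, 3.0, 0.6, 5.2, 15, 6.0, 1.1, 5.2, 15, 9.05, 1.7, 5.2, 15],
  jaw=85,
)

```text
clock: 31.5
position: [0.5851, 0.0137, 0.1174]
ee_rot: [0.001, 0.372, 0.928, 0.0]
contact_force: [-0.3, -0.8, 0.9]
width: 0.057
gripper_force: 0.0
```

>>> apply_moves(
  steps=[0, 0, -0.5, 0, 0, 0, -3, 0, 0, 0, -5.14, 0, 0, 0, -5.14, 0, 0, 0, -5.14, 0],
)

```text
clock: 31.92
position: [0.5826, 0.0138, 0.0639]
ee_rot: [-0.002, 0.371, 0.928, -0.001]
contact_force: [0.1, 0.3, 1.0]
width: 0.0569
gripper_force: 0.0
```

>>> apply_moves(
  steps=[0, 0, 0, 0, 0, 0, 0, 0, 0, 0, 0, 0, 0, 0, 0, 0, 0, 0, -0.01, -3, 0, 0, -0.02, -6],
  jaw=255,
)

```text
clock: 32.42
position: [0.5853, 0.014, 0.0663]
ee_rot: [0.001, 0.42, 0.907, 0.001]
contact_force: [0.4, 1.0, 3.0]
width: 0.0392
gripper_force: 22.0
```

```bash
python3 st.py
```

```text
32.4167 [0.5853 0.014  0.0663] yaw 130.3 F [0.4 1.  3. ] M [ 0.321 -0.083  0.326] w 0.0392 22.01486438512802 tau6 -0.227
```

>>> apply_moves(
  steps=[0, 0, -0.01, -3, 0, 0, -0.01, -5],
)

```text
clock: 32.58
position: [0.5853, 0.014, 0.0662]
ee_rot: [0.001, 0.459, 0.888, 0.001]
contact_force: [0.5, 1.3, 2.9]
width: 0.0394
gripper_force: 22.0
```

```bash
python3 st.py
```

```text
32.5833 [0.5853 0.014  0.0662] yaw 125.3 F [0.5 1.3 2.9] M [ 0.294 -0.101  0.379] w 0.0394 21.976069808006287 tau6 0.148
```

>>> apply_moves(
  steps=[0, 0, -0.01, -3, 0, 0, -0.01, -5],
)

```text
clock: 32.75
position: [0.5854, 0.0141, 0.0661]
ee_rot: [0.002, 0.498, 0.867, 0.001]
contact_force: [0.5, 1.8, 2.6]
width: 0.0396
gripper_force: 22.0
```

```bash
python3 st.py
```

```text
32.75 [0.5854 0.0141 0.0661] yaw 120.3 F [0.5 1.8 2.6] M [ 0.311 -0.194  0.432] w 0.0396 21.96869194507599 tau6 0.203
```

>>> apply_moves(
  steps=[0, 0, 0, 0, 0, 0, 0, 0, 0, 0, 0, 0, 0, 0, 2.5, 7, 0, 0, 5.2, 14, -2.7, 1.8, 5.2, 16, -5.4, 3.7, 5.2, 16, -8.0, 5.5, 5.2, 16],
  jaw=85,
)

```text
clock: 33.42
position: [0.5032, 0.069, 0.117]
ee_rot: [0.0, 0.372, 0.928, 0.0]
contact_force: [0.1, 0.7, 0.1]
width: 0.0568
gripper_force: 0.0
```

>>> apply_moves(
  steps=[-2.7, 1.9, 0, 0, -2.7, 1.9, -0.5, 0, -2.7, 1.9, -3, 0, -2.7, 1.9, -5.16, 0, -2.7, 1.9, -5.16, 0, -2.7, 1.9, -5.16, 0],
)

```text
clock: 33.92
position: [0.4764, 0.0875, 0.0644]
ee_rot: [-0.001, 0.371, 0.928, -0.001]
contact_force: [0.7, 0.4, 0.7]
width: 0.0571
gripper_force: 0.0
```

>>> apply_moves(
  steps=[0, 0, 0, 0, 0, 0, 0, 0, 0, 0, 0, 0, 0, 0, 0, 0, 0, 0, -0.01, -2, 0, 0, -0.01, -4],
  jaw=255,
)

```text
clock: 34.42
position: [0.4779, 0.0872, 0.0661]
ee_rot: [0.001, 0.404, 0.915, -0.0]
contact_force: [-1.0, -2.7, 4.8]
width: 0.0391
gripper_force: 20.7
```

```bash
python3 st.py
```

```text
34.4167 [0.4779 0.0872 0.0661] yaw 132.4 F [-1.  -2.7  4.8] M [-0.458  0.266  0.304] w 0.0391 20.653318762779236 tau6 -0.065
```

>>> apply_moves(
  steps=[0, 0, -0.01, -3, 0, 0, -0.01, -5],
)

```text
clock: 34.58
position: [0.478, 0.0873, 0.066]
ee_rot: [0.001, 0.444, 0.896, 0.0]
contact_force: [-0.6, -2.5, 5.2]
width: 0.039
gripper_force: 20.6
```

```bash
python3 st.py
```

```text
34.5833 [0.478  0.0873 0.066 ] yaw 127.3 F [-0.6 -2.5  5.2] M [-0.482  0.168  0.329] w 0.039 20.640840232372284 tau6 0.119
```

>>> apply_moves(
  steps=[0, 0, -0.01, -3, 0, 0, -0.01, -5],
)

```text
clock: 34.75
position: [0.478, 0.0873, 0.0659]
ee_rot: [0.001, 0.482, 0.876, 0.0]
contact_force: [-0.7, -2.2, 4.0]
width: 0.0395
gripper_force: 20.6
```

```bash
python3 st.py
```

```text
34.75 [0.478  0.0873 0.0659] yaw 122.3 F [-0.7 -2.2  4. ] M [-0.37   0.169  0.437] w 0.0395 20.62769740819931 tau6 0.182
```

>>> apply_moves(
  steps=[0, 0, 0, -2, 0, 0, -0.01, -3],
)

```text
clock: 34.92
position: [0.478, 0.0874, 0.0658]
ee_rot: [0.001, 0.505, 0.863, 0.0]
contact_force: [-2.1, -3.2, 6.5]
width: 0.0391
gripper_force: 20.8
```

```bash
python3 st.py
```

```text
34.9167 [0.478  0.0874 0.0658] yaw 119.4 F [-2.1 -3.2  6.5] M [-0.381  0.248  0.459] w 0.0391 20.772473216056824 tau6 0.402
```

>>> apply_moves(
  steps=[0, 0, 0, 0, 0, 0, 0, 0, 0, 0, 0, 0, 0, 0, 2.5, 7, 0, 0, 5.2, 14, 3.0, 0.6, 5.2, 16, 6.0, 1.1, 5.2, 16, 9.05, 1.7, 5.2, 16],
  jaw=85,
)

```text
clock: 35.58
position: [0.5688, 0.1052, 0.1176]
ee_rot: [0.001, 0.38, 0.925, 0.001]
contact_force: [0.5, -0.2, -0.6]
width: 0.0571
gripper_force: 0.0
```

>>> apply_moves(
  steps=[0, 0, -0.5, 0, 0, 0, -3, 0, 0, 0, -5.22, 0, 0, 0, -5.22, 0, 0, 0, -5.22, 0],
)

```text
clock: 36.0
position: [0.5662, 0.1048, 0.0632]
ee_rot: [-0.002, 0.38, 0.925, -0.001]
contact_force: [1.3, 0.2, 0.1]
width: 0.0564
gripper_force: 0.0
```

>>> apply_moves(
  steps=[0, 0, 0, 0, 0, 0, 0, 0, 0, 0, 0, 0, 0, 0, 0, 0, 0, 0, 0, -2, 0, 0, -0.01, -3],
  jaw=255,
)

```text
clock: 36.5
position: [0.5681, 0.1046, 0.0657]
ee_rot: [0.001, 0.404, 0.915, 0.0]
contact_force: [-1.8, -2.0, 7.6]
width: 0.0393
gripper_force: 21.7
```

```bash
python3 st.py
```

```text
36.5 [0.5681 0.1046 0.0657] yaw 132.4 F [-1.8 -2.   7.6] M [-0.271  0.332  0.502] w 0.0393 21.6859370470047 tau6 0.368
```

>>> apply_moves(
  steps=[0, 0, 0, 0, 0, 0, 0, 0, 0, 0, 0, 0, 0, 0, 2.5, 3, 0, 0, 5.2, 3, -1.8, -2.6, 5.2, 3, -3.7, -5.4, 5.2, 3, -5.6, -8.1, 5.2, 3],
  jaw=85,
)

```text
clock: 37.17
position: [0.5115, 0.0234, 0.1167]
ee_rot: [0.001, 0.379, 0.925, 0.0]
contact_force: [0.5, -0.8, -0.4]
width: 0.0566
gripper_force: 0.0
```

>>> apply_moves(
  steps=[-1.8, -2.7, 0, 0, -1.8, -2.7, -0.5, 0, -1.8, -2.7, -3, 0, -1.8, -2.7, -5.18, 0, -1.8, -2.7, -5.18, 0, -1.8, -2.7, -5.18, 0],
)

```text
clock: 37.67
position: [0.493, -0.0028, 0.0637]
ee_rot: [-0.001, 0.38, 0.925, -0.0]
contact_force: [-0.4, -0.5, 1.4]
width: 0.0571
gripper_force: 0.0
```

>>> apply_moves(
  steps=[0, 0, 0, 0, 0, 0, 0, 0, 0, 0, 0, 0, 0, 0, 0, 0, 0, 0, -0.01, -2, 0, 0, -0.01, -4],
  jaw=255,
)

```text
clock: 38.17
position: [0.4948, -0.0031, 0.0655]
ee_rot: [0.001, 0.412, 0.911, 0.001]
contact_force: [1.0, 1.3, 1.8]
width: 0.0395
gripper_force: 20.7
```

```bash
python3 st.py
```

```text
38.1667 [ 0.4948 -0.0031  0.0655] yaw 131.4 F [1.  1.3 1.8] M [ 0.15  -0.08   0.416] w 0.0395 20.701543986797333 tau6 0.07
```

>>> apply_moves(
  steps=[0, 0, 0, -2, 0, 0, -0.01, -4],
)

```text
clock: 38.33
position: [0.4949, -0.003, 0.0654]
ee_rot: [0.001, 0.443, 0.896, 0.001]
contact_force: [0.3, 1.7, 3.1]
width: 0.0393
gripper_force: 20.8
```

```bash
python3 st.py
```

```text
38.3333 [ 0.4949 -0.003   0.0654] yaw 127.4 F [0.3 1.7 3.1] M [ 0.248 -0.058  0.5  ] w 0.0393 20.761587023735046 tau6 0.158
```

>>> apply_moves(
  steps=[0, 0, 0, 0, 0, 0, 0, 0, 0, 0, 0, 0, 0, 0, 2.5, 7, 0, 0, 5.2, 8, 3.0, 0.6, 5.2, 8, 6.0, 1.1, 5.2, 8, 9.05, 1.7, 5.2, 8],
  jaw=85,
)

```text
clock: 39.0
position: [0.5851, 0.0138, 0.1174]
ee_rot: [0.001, 0.38, 0.925, 0.0]
contact_force: [0.2, -0.3, -0.3]
width: 0.0569
gripper_force: 0.0
```

>>> apply_moves(
  steps=[0, 0, -0.5, 0, 0, 0, -3, 0, 0, 0, -5.17, 0, 0, 0, -5.17, 0, 0, 0, -5.17, 0],
)

```text
clock: 39.42
position: [0.5826, 0.0138, 0.0635]
ee_rot: [-0.002, 0.38, 0.925, -0.001]
contact_force: [0.4, -0.5, -0.4]
width: 0.0567
gripper_force: 0.0
```

>>> apply_moves(
  steps=[0, 0, 0, 0, 0, 0, 0, 0, 0, 0, 0, 0, 0, 0, 0, 0, 0, 0, 0, -2, 0, 0, -0.01, -4],
  jaw=255,
)

```text
clock: 39.92
position: [0.5853, 0.014, 0.0659]
ee_rot: [0.001, 0.412, 0.911, 0.001]
contact_force: [0.5, 2.5, 2.0]
width: 0.0394
gripper_force: 22.1
```

```bash
python3 st.py
```

```text
39.9167 [0.5853 0.014  0.0659] yaw 131.4 F [0.5 2.5 2. ] M [ 0.252 -0.119  0.532] w 0.0394 22.09629714488983 tau6 0.161
```

>>> apply_moves(
  steps=[0, 0, 0, 0, 0, 0, 0, 0, 0, 0, 0, 0, 0, 0, 2.5, 0, 0, 0, 6, 0, -2, 0, 10, 0, -4, 0, 14, 0, -4, 0, 14, 0],
  jaw=85,
)

```text
clock: 40.58
position: [0.5446, 0.0135, 0.2111]
ee_rot: [0.004, 0.411, 0.911, 0.001]
contact_force: [0.9, 0.7, 0.5]
width: 0.0568
gripper_force: 0.0
```

```bash
python3 - <<'E'
from h import *
import st
a=get_image('scene')[180:280,225:335,::-1]; b=get_image('side')[180:280,240:350,::-1]
cv2.imwrite('pics/e.png',cv2.resize(np.hstack([a,b]),(800,364),interpolation=cv2.INTER_CUBIC))
E
```

```text
40.5833 [0.5446 0.0135 0.2111] yaw 131.4 F [0.9 0.7 0.5] M [ 0.007 -0.019  0.026] w 0.0568 0.0 tau6 -0.01
```

View pics/e.png

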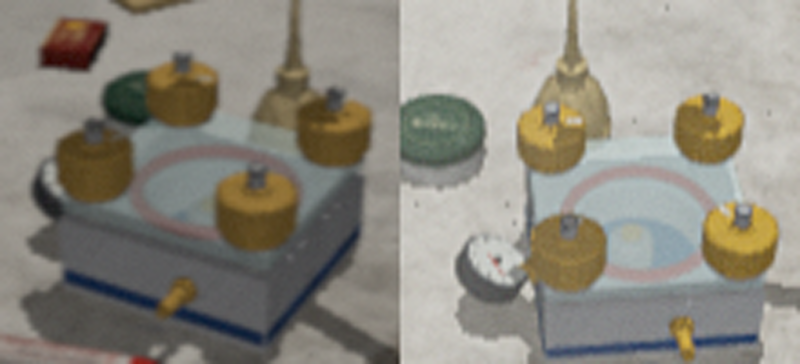

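The cover is down and level, with the stud ends longer above all four nuts. The can, tin and marker are undisturbed.

```bash
python3 -c "
from rig import *
print(sign_off())"
```

```text
the job is handed in; nothing more can be done
None
```

I tightened all four nuts crosswise to a measured 0.46–0.53 Nm, inside the snug range. The cover looks level and fully down in the last pictures, the oil can, ink tin and marker are untouched, the gripper is clear, and the job was handed in at about 41 s.

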